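Close up the pottery kiln and start the firing

ROBOT

A 6-joint arm with a two-finger parallel gripper is mounted at the origin on the work surface. World frame = base frame: x ahead of the robot, y to its left, z up, the work surface at z = 0. Lengths are in m, angles in rad, forces in N, time in s.
With the tool pointing down it reaches from about 0.375 to 0.925 m from the base axis. Payload 5.7 kg.
Tool frame: the origin (TCP) lies at the very end of the fingers, on their centre line; the grasp point (between the pads) lies 19 mm behind it; z points along the fingers, y is the line along which they close (so a half turn about z gives the same grasp; the last joint's range is limited). The gripper opens to 85 mm and grips with 20 to 120 N. Pads are 22 mm wide; open, the fingers measure 114 mm over their backs; the gripper's body (76 mm by 85 mm) begins 54 mm behind the grasp point. The pads swing forward as they close: fully open they stand 13 mm farther back than shut.
Start: joints at [-1.443, 0.359, 1.51, -0, 1.272, -0.115], TCP at [0.144, -0.582, 0.231] pointing down, gripper open.
Joint ranges: [-2.97, 2.97], [-1.01, 2.36], [0.21, 2.38], [-0.96, 4.11], [0.2, 2.71], [-2.98, 2.98]. Speed limits (rad/s): [2.39, 2.39, 3.14, 3.14, 3.14, 3.14].

INTERFACE

Orientations are given as [roll, pitch, yaw] about the fixed x, y, z axes, in that order (R = Rz(yaw) Ry(pitch) Rx(roll)).
In Python, from plant import env gives the robot as it stands.
- The arm moves only by the tool move_arm, never from a script. Its argument "plan" is text: rows parted by semicolons, each of 6 numbers parted by spaces: the shift along the tool's x, y, z in mm, then the turn, a rotation vector about the tool's x, y, z in degrees. In form: x y z ax ay az; .... A call has 1 to 20 rows; each row shifts and turns the commanded pose from where the row before left it, along the tool's axes as they then stand; what a row does not reach is not made up. A row lasts 1/8 s, in which the tool goes at most 62.5 mm and 10.7 degrees, less where a joint would pass 70% of its speed; a pose out of reach is approached as far as the arm can. A call with a gripper value outside its range is refused whole. "grip" is the finger opening in mm, from 0 to 85.4, set as the call begins (left out, the last holds). The fingers move at their own pace and stop on an object; "squeeze" is the grip in N (left out, the last holds). Time passes only in rows, so rows that do not move let the fingers close. It gives the time, the measured TCP pose, the force and the opening at its end, in the units of the state.
- env.state(): the state, without advancing time (a new reading comes with each control period).
- env.snapshot(name): name is "scene" or "top" or "wrist"; returns a dict with "image" (384x512x3 uint8, red, green, blue), "z_map" (384x512 float32, m along the optical axis (not along the pixel's ray), 0 where there is no reading), "fx", "fy", "cx", "cy" (pixels), "k1" (the pictures are not rectified: a ray, as slopes to the right and down, at radius r is drawn at 1 + k1 r^2 times it, then the intrinsics apply), "cam_to_world" (4x4, takes a point from camera to world coordinates); the wrist camera has in their place "hand_eye" (4x4, takes a point from camera to tool coordinates, whose origin is the TCP and whose axes are the flange's). Camera axes: x right, y down, z forward; pixel columns grow to the right and rows downward; lengths in m; the calibration is good to about 2 mm. A picture is of the moment at which its call begins: read the wrist's pose just before it.
- env.job_done(): hands the job in, once; it reports no verdict.
Trained networks look in the newest picture that a camera, given by its name, has taken for a name from the list of things; names that differ only in an ending like _2 or _b are one class to them, and where a whole thing is asked for, a point or a joint stands for the part that bears it (a point fixed in the world has none). Each returns a list of dicts, best first, with "conf" (0 to 1); they miss things now and then, are a little off and sometimes report something else, mostly with a low value. They report only what shows in the picture. A call takes as long as a camera call.
- env.masks_of(camera, query): "pixels" (384x512 bool, what is visible of it) and "rect" ([left, top, right, bottom] in pixels, round what is visible of it).
The state is a dict: "time": time; "joint_positions": joint angles; "joint_vel": joint speeds; "joint_efforts": joint torques, N m; "eef_pos": TCP position; "orientation": TCP orientation; "ft_force": force on the tool from outside, world axes, zero at the start; "moment": the same for the moment, N m; "grip_width": finger opening in m.
Only numpy, scipy, OpenCV 4.12 (cv2) and the standard library are available. Lean on these libraries where they do the work, as an engineer would, in place of code of your own. Each camera call takes 0.05 s, during which the arm holds its last target. There are 200 camera calls.

TASK

The kiln is loaded with clay ornaments for a first firing. With the fingertips only, push its blue door fully shut without slamming it and push the vent slide on its roof fully open so that the steam can escape; only when both are done, press the green start button on the controller all the way down and let it go. Do not press the red stop button, and leave the planter, the mug and the clay tool where they are.

Things in the scene. Friction and masses are not known exactly. Their poses are not given: they have to be found in the camera images.
- kiln: Bench-top kiln: steel box 250 mm deep (x) and 250 mm wide (y), flat dark roof 250 mm above the table, standing on a cement slab 330 x 290 x 12 mm; it does not move. Origin: on the table under the box's centre. Its x axis points from the door (front, towards the robot) to the back, its y axis to the side where the door is hinged (left as seen from the robot), z up.
- kiln_door (a joint): Angle of the blue kiln door about its upright hinge, rad: 0 is fully shut, it grows as the door opens towards the kiln's -x (up to 1.6; it starts somewhere between 0.55 and 1.1). It has no latch: a stiff hinge (about 0.25 N m) and it stays where it is left.
- door_hinge (a point): Point on the door's vertical hinge axis, 240 mm above the table (height of the door's top edge). In the kiln's frame it lies at x -142 mm, y +137 mm. The point turns with the door: its y axis runs along the door from the free edge to the hinge, its x axis from the outside face to the inside (along the kiln's x when shut).
- door_face (a point): Point on the door's outside face (which looks to the door's -x), 180 mm from the hinge axis, 20 mm below the top edge. Axes as door_hinge. The door is a flat slab 30 mm thick (hinge axis in mid-thickness), from 17 to 253 mm from the hinge axis and from 40 to 240 mm above the table.
- door_handle (a point): Middle of the door's black upright bar handle: 90 mm long, 35 mm off the outside face, 222 mm from the hinge axis, its middle 125 mm and its top about 175 mm above the table. It need not be touched.
- vent_slide (a joint): Position of the vent slide on the kiln's roof, m: 0 is shut (covering the 30 mm black vent hole), 0.045 is fully open against its stop; it starts between 0 and 0.012. Opening moves it along the kiln's -y. It takes about 1.5 N and stays where it is left.
- vent_tab (a point): Centre of the +y face (kiln's axes) of the vent slide's upright tab, 20 mm above the roof. Push it towards -y to open. The slide is a bare-metal plate 52 x 50 mm, 5 mm high over the roof; the tab stands at its +y edge, 42 mm wide (x), 5 mm thick, its top 32 mm above the roof. Two guide rails along y, 8 mm high, 54 mm apart inside, begin about 2 mm to the +y side of the shut tab.
- controller: Grey kiln controller on the table, left or right of the kiln: 140 mm wide (y), 170 mm deep (x), its top sloping from 40 mm high at the front (-x, robot's side) to 85 mm at the back, 0.274 rad from level. It does not move. Origin: on the table under its centre. Near the front edge two buttons side by side, 68 mm apart: green start at +y, red stop at -y; behind them a display.
- start_button_top (a point): Centre of the top of the green start button (28 mm across, in a black collar 44 mm across). Its z axis is the outward axis of the button, leaning 0.274 rad from vertical towards the controller's -x. The point moves with the button.
- start_button (a joint): How far the green start button is pressed, m: 0 released, 0.006 fully down (about 5 N); it springs back.
- stop_button (a joint): How far the red stop button is pressed, m: 0 released, 0.006 fully down.
- planter: Loose red glazed square planter, 110 x 110 mm, 100 mm high, open on top; on the side of the kiln where the controller is not. Origin: centre of its underside.
- mug: Loose orange-brown mug, 76 mm across, 90 mm high, handle at its +y. Origin: centre of its underside.
- clay_tool: Loose clay tool lying on the table, 170 mm long along its x, 12 mm thick: red handle, green end, steel tip. Origin: under the middle.

How it is judged:
On the way, in this order (a step that is already met when the one before it is completed fails the run):
1. the door is pushed shut and the vent slide fully open (in either order) (value of joint kiln_door below 0.03 rad and value of joint vent_slide above 0.04 m), for 0.2 s.
2. the green start button is pressed down (value of joint start_button above 0.004 m), for 0.05 s.
At the end, for the whole second after the job is handed in: Door shut (within 0.03 rad), vent slide fully open (at least 40 of its 45 mm), then the start button pressed (over 4 mm) and released; stop button up; planter, mug and clay tool at rest within 20 mm of where they stood (all of step 1 and value of joint each of start_button, stop_button below 0.002 m and distance of each of planter, mug, clay_tool from where it was at the start of the episode below 0.02 m and linear speed of each of planter, mug, clay_tool below 0.02 m/s); the robot touches nothing.
It fails at once if the start button is pressed while the door is not shut or the vent is not open (value of joint start_button above 0.003 m and (value of joint kiln_door above 0.04 rad or value of joint vent_slide below 0.038 m)).
It fails at once if the stop button is pressed (value of joint stop_button above 0.003 m).
It fails at once if the door is slammed (faster than 1.5 rad/s over the last 0.2 rad before it is shut) (value of joint kiln_door below 0.2 rad and velocity of joint kiln_door below -1.5 rad/s).
It fails at once if the planter, the mug or the clay tool is moved or lifted by more than 20 mm (distance of any of planter, mug, clay_tool from where it was at the start of the episode above 0.02 m).
It fails at once if the kiln or the controller is pushed with any part of the robot but the fingers (contact force between the arm and kiln above 4 N or contact force between the arm and controller above 4 N).
It also fails if it takes over 58 s, if anything falls off the work surface, if the arm or the gripper's body presses on something with over 40 N, if the wrist force passes 120 N, or if a joint passes its speed limit or range.

## Working session

There is one attempt and no reset: what is moved stays moved. The work goes in short steps, Python scripts to look and compute and a tool call to move; the robot and the scene stay as the last step left them, time stands still between calls to the robot, and variables do not carry over. Pictures are saved under pics/ and viewed, on a budget of 10 in all, crops included, one or two more only if the job needs it, and the job is handed in when it is done.

Besides the shell and the picture viewer there is one more tool, called after ">>>" in YAML: its name, and indented under it one key for each argument. move_arm: Moves the arm, as the interface text tells. Its arguments: {"type":"object","properties":{"plan":{"type":"string"},"grip":{"type":"number"},"squeeze":{"type":"number"}},"required":["plan"]}

```bash
ls; mkdir -p pics; cat > h.py <<'E'
import numpy as np, cv2
from plant import env
from scipy.spatial.transform import Rotation as R
def pts(s, mask=None, T=None):
    z=s["z_map"]; m=(z>0) if mask is None else (mask&(z>0))
    v,u=np.nonzero(m)
    K=np.array([[s["fx"],0,s["cx"]],[0,s["fy"],s["cy"]],[0,0,1.]])
    n=cv2.undistortPoints(np.c_[u,v].astype(np.float64)[:,None],K,np.array([s["k1"],0,0,0,0.]))[:,0]
    d=z[v,u].astype(float); P=np.c_[n*d[:,None],d]
    T=s["cam_to_world"] if T is None else T
    return P@T[:3,:3].T+T[:3,3], u, v
def wristT(st,s):
    T=np.eye(4); T[:3,:3]=R.from_euler("xyz",st["orientation"]).as_matrix(); T[:3,3]=st["eef_pos"]
    return T@s["hand_eye"]
def save(s,n): cv2.imwrite(f"pics/{n}.png",s["image"][:,:,::-1])
E
python3 - <<'E'
from h import *
print(env.state())
for c in ["scene","top"]:
    s=env.snapshot(c); save(s,c+"0"); print(c,s["cam_to_world"].round(3).tolist())
    for q in ["kiln","kiln_door","vent_slide","vent_tab","controller","start_button","stop_button","planter","mug","clay_tool"]:
        r=env.masks_of(c,q)[:2]
        for d in r:
            P,u,v=pts(s,d["pixels"])
            print(c,q,round(d["conf"],2),d["rect"],np.median(P,0).round(3) if len(P) else None, P.min(0).round(3) if len(P) else "",P.max(0).round(3) if len(P) else "")
E
python3 -c "
import cv2,numpy as np
cv2.imwrite('pics/both.png',cv2.resize(np.vstack([cv2.imread('pics/scene0.png'),cv2.imread('pics/top0.png')]),(400,600)))"
```

```text
pics
{'time': 0.0, 'joint_positions': array([-1.44307669e+00,  3.59513291e-01,  1.51146455e+00,  1.36930148e-05,
        1.27248162e+00, -1.15092363e-01]), 'joint_vel': array([ 0.00045061, -0.0001125 , -0.00019387,  0.00063646,  0.00078401,
       -0.00045693]), 'joint_efforts': array([ 1.69753021e-03, -5.27628279e+01, -2.78624940e+01, -1.23695581e-04,
        1.30617528e-02,  1.84497111e-05]), 'eef_pos': array([ 0.14417299, -0.58170881,  0.23043642]), 'orientation': array([-3.13973970e+00, -2.27374849e-04,  2.42807747e-01]), 'ft_force': array([ 0.78967725, -0.8453132 ,  0.57502818]), 'moment': array([-0.04230857, -0.02336538, -0.03452677]), 'grip_width': 0.08569932302653696}
scene [[-0.875, 0.383, -0.296, 0.961], [0.484, 0.69, -0.538, 0.724], [-0.002, -0.614, -0.789, 1.258], [0.0, 0.0, 0.0, 1.0]]
scene kiln 0.96 [134.0, 147.5, 313.9, 295.2] [0.748 0.045 0.239] [ 0.394 -0.191 -0.002] [0.914 0.111 0.287]
scene kiln_door 0.6 [261.4, 153.7, 312.7, 248.4] [0.515 0.048 0.183] [ 0.269 -0.211 -0.006] [0.618 0.111 0.247]
scene vent_slide 0.47 [205.0, 169.9, 228.4, 189.1] [ 0.691 -0.048  0.25
[... 1520 characters left out ...]
0.026  0.286]
top controller 0.66 [337.0, 178.7, 386.7, 231.8] [ 0.544 -0.355  0.065] [ 0.452 -0.455 -0.007] [ 0.657 -0.281  0.09 ]
top start_button 0.48 [352.5, 219.1, 360.6, 228.1] [ 0.493 -0.334  0.073] [ 0.48  -0.346  0.066] [ 0.504 -0.323  0.079]
top stop_button 0.56 [373.0, 214.9, 378.5, 220.7] [ 0.503 -0.399  0.072] [ 0.491 -0.413  0.064] [ 0.514 -0.388  0.082]
top planter 0.79 [120.4, 187.9, 162.6, 226.2] [0.541 0.378 0.035] [ 0.475  0.305 -0.004] [0.616 0.463 0.105]
top mug 0.55 [302.8, 255.9, 334.2, 284.0] [ 0.341 -0.223  0.009] [ 0.295 -0.259 -0.002] [ 0.38  -0.177  0.093]
top mug 0.4 [266.7, 136.8, 281.8, 158.9] [ 0.691 -0.05   0.255] [ 0.666 -0.073  0.249] [ 0.719 -0.026  0.286]
```

View pics/scene0.png

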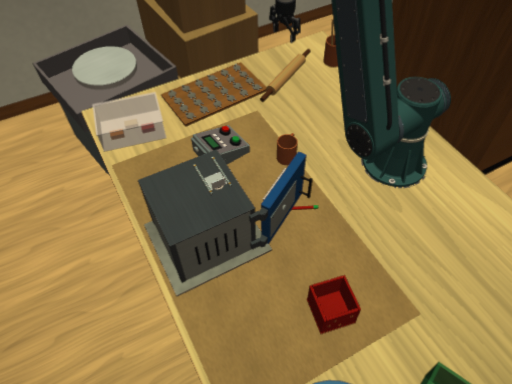

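View pics/top0.png

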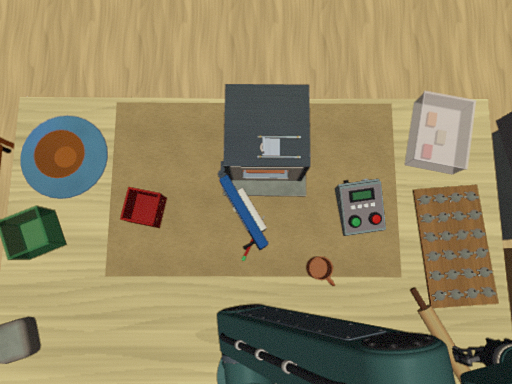

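The two views show the kiln with yaw near 0. The blue door is open at the front, at top-camera (220-268,172-250). The vent tab is near (265,147) and the controller is on the right, with green at (356,222) and red at (376,219). The mug is at (320,268), and the clay tool lies under the door's free edge at (247,250). Next I'll fit the poses.

```bash
python3 - <<'E'
from h import *
A=[];C=[]
for c in ["scene","top"]:
    s=env.snapshot(c); P,u,v=pts(s); I=s["image"][v,u].astype(int)
    A.append(P);C.append(I)
    k=(abs(P[:,2]-.25)<.006)&(P[:,0]>.55)&(P[:,0]<1)&(abs(P[:,1])<.25)
    r=cv2.minAreaRect(P[k,:2].astype(np.float32)); print(c,"roof",r,"z",np.median(P[k,2]))
    blue=(I[:,2]>I[:,0]+40)&(I[:,2]>I[:,1]+20)&(P[:,0]<.62)&(P[:,0]>.3)&(abs(P[:,1])<.2)&(P[:,2]>.03)
    t=blue&(abs(P[:,2]-.24)<.006)
    print(" blue",blue.sum(),t.sum(), cv2.minAreaRect(P[t,:2].astype(np.float32)) if t.sum()>5 else "", np.median(P[t,2]))
    t=(P[:,2]>.262)&(P[:,2]<.31)&(P[:,0]>.62)&(P[:,0]<.78)&(abs(P[:,1])<.15)
    print(" tab",t.sum(),P[t].min(0).round(3),P[t].max(0).round(3),np.median(P[t],0).round(3))
    reg=(abs(P[:,0]-.52)<.15)&(abs(P[:,1]+.36)<.12)&(P[:,2]>.02)&(P[:,2]<.12)
    for n,m in [("green",(I[:,1]>I[:,0]+40)&(I[:,1]>I[:,2]+30)),("red",(I[:,0]>I[:,1]+80)&(I[:,0]>I[:,2]+80))]:
        m=m&reg; print(" ",n,m.sum(),np.median(P[m],0).round(4),P[m].min(0).round(3),P[m].max(0).round(3))
    m=reg&(P[:,2]>.035); print("  ctrl",cv2.minAreaRect(P[m,:2].astype(np.float32)))
s=env.snapshot("top"); cv2.imwrite("pics/c.png",np.hstack([cv2.resize(s["image"][80:260,210:320,::-1],None,fx=3,fy=3,interpolation=cv2.INTER_CUBIC)]))
E
```

```text
scene roof ((0.7224833965301514, -0.038355663418769836), (0.3275153934955597, 0.2597982883453369), 0.06981970369815826) z 0.25042382894582604
 blue 582 577 ((0.5037689208984375, 0.03273969516158104), (0.23472127318382263, 0.029323335736989975), 31.576845169067383) 0.240248784409411
 tab 92 [ 0.658 -0.125  0.262] [ 0.722 -0.011  0.285] [ 0.691 -0.024  0.274]
  green 88 [ 0.5695 -0.3436  0.0762] [ 0.476 -0.385  0.05 ] [ 0.588 -0.319  0.084]
  red 27 [ 0.5013 -0.3993  0.0737] [ 0.489 -0.412  0.067] [ 0.511 -0.383  0.081]
  ctrl ((0.5421567559242249, -0.35914385318756104), (0.18033279478549957, 0.14474715292453766), 8.651957511901855)
top roof ((0.727999210357666, -0.038930073380470276), (0.3244795501232147, 0.255724161863327), 0.7823471426963806) z 0.24997808897963703
 blue 807 748 ((0.5054603219032288, 0.030425745993852615), (0.23476548492908478, 0.02850501798093319), 30.93100357055664) 0.2395565464272157
 tab 33 [ 0.659 -0.069  0.262] [ 0.712 -0.026  0.284] [ 0.688 -0.028  0.281]
  green 180 [ 0.5753 -0.3445  0.0761] [ 0.478 -0.385  0.058] [ 0.592 -0.321  0.083]
  red 58 [ 0.5019 -0.4018  0.0722] [ 0.489 -0.419  0.056] [ 0.514 -0.389  0.079]
  ctrl ((0.5502104163169861, -0.36056315898895264), (0.18379347026348114, 0.14020736515522003), 8.559776306152344)
```

View pics/c.png

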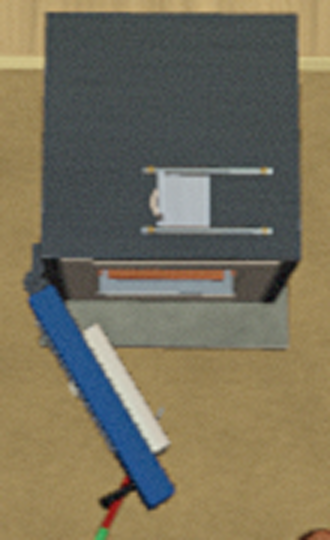

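>>> move_arm:
  plan: "0 0 -25 0 0 -9.5;0 0 -25 0 0 -9.5;0 0 -25 0 0 -9.5;0 0 -25 0 0 -9.5;0 0 -25 0 0 -9.5;0 0 -25 0 0 -9.5;0 0 -25 0 0 -9.5;0 0 -25 0 0 -9.6"
  grip: 0
  squeeze: 60

```text
time: 2.25
eef_pos: [0.1442, -0.5823, 0.4321]
orientation: [-3.142, -0.0, 1.577]
ft_force: [0.6, -0.1, -0.1]
grip_width: 0.0002
```

>>> move_arm:
  plan: "33 51 0 0 0 0;33 51 0 0 0 0;33 51 0 0 0 0;33 51 0 0 0 0;33 51 0 0 0 0;33 51 0 0 0 0;33 51 0 0 0 0;54 27 0 0 0 0;54 27 0 0 0 0;54 27 0 0 0 0;54 27 0 0 0 0;54 27 0 0 0 0;54 27 0 0 0 0;54 27 0 0 0 0;0 0 0 0 0 0;0 0 0 0 0 0"

```text
time: 4.25
eef_pos: [0.69, 0.0266, 0.431]
orientation: [-3.141, 0.0, 1.572]
ft_force: [0.0, -0.0, 1.1]
grip_width: 0.0001
```

```bash
python3 - <<'E'
from h import *
st=env.state(); s=env.snapshot("wrist"); save(s,"w1")
print({k:np.round(st[k],3) for k in ["time","eef_pos","orientation","joint_positions","ft_force","grip_width"]})
T=wristT(st,s); P,u,v=pts(s,None,T)
t=(P[:,2]>.265)&(P[:,2]<.3)&(P[:,0]>.62)&(P[:,0]<.78)&(abs(P[:,1])<.15)
print(t.sum(),np.percentile(P[t],[1,50,99],axis=0).round(3))
k=(abs(P[:,2]-.25)<.006); print("roof",np.percentile(P[k],[0.5,50,99.5],axis=0).round(3))
E
```

```text
{'time': np.float64(4.25), 'eef_pos': array([0.69 , 0.027, 0.431]), 'orientation': array([-3.141,  0.   ,  1.572]), 'joint_positions': array([-6.100e-02,  4.040e-01,  9.690e-01, -1.000e-03,  1.769e+00,
       -6.200e-02]), 'ft_force': array([ 0.048, -0.044,  1.089]), 'grip_width': np.float64(0.0)}
280 [[ 0.67  -0.03   0.265]
 [ 0.691 -0.025  0.278]
 [ 0.711 -0.025  0.284]]
roof [[ 0.635 -0.153  0.25 ]
 [ 0.774  0.012  0.251]
 [ 0.885  0.088  0.254]]
```

View pics/w1.png

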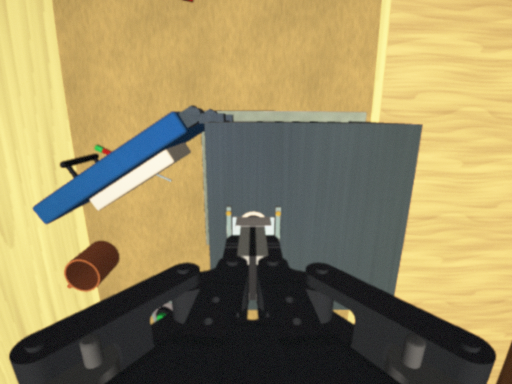

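The wrist view shows the tab between the rails at about (253,225), with the hole peeping out on its +y side. The tab's +y face is at y −0.025, x 0.691. I'll descend behind it and push.

>>> move_arm:
  plan: "0 0 40 0 0 0;0 0 40 0 0 0;0 0 40 0 0 0;0 0 30 0 0 0;0 0 16 0 0 0;0 0 0 0 0 0;-12 0 0 0 0 0;-12 0 0 0 0 0;-12 0 0 0 0 0;-6 0 0 0 0 0;-6 0 0 0 0 0;-6 0 0 0 0 0;-6 0 0 0 0 0;-6 0 0 0 0 0;0 0 0 0 0 0"

```text
time: 6.18
eef_pos: [0.69, -0.0401, 0.2651]
orientation: [-3.141, 0.001, 1.57]
ft_force: [-0.0, 0.3, 0.2]
grip_width: -0.0
```

>>> move_arm:
  plan: "-4 0 0 0 0 0;-4 0 0 0 0 0;-4 0 0 0 0 0"

```text
time: 6.55
eef_pos: [0.6899, -0.0472, 0.2652]
orientation: [-3.141, -0.008, 1.572]
ft_force: [0.2, 20.2, 2.6]
grip_width: 0.0001
```

>>> move_arm:
  plan: "-3 0 0 0 0 0;-2 0 0 0 0 0;0 0 0 0 0 0"

```text
time: 6.92
eef_pos: [0.6898, -0.0473, 0.2653]
orientation: [-3.141, -0.015, 1.574]
ft_force: [-0.1, 25.7, 2.8]
grip_width: -0.0002
```

```bash
python3 - <<'E'
from h import *
s=env.snapshot("top"); P,u,v=pts(s)
t=(P[:,2]>.2535)&(P[:,2]<.3)&(P[:,0]>.655)&(P[:,0]<.725)&(abs(P[:,1])<.17)
cv2.imwrite("pics/t2.png",cv2.resize(s["image"][110:180,220:320,::-1],None,fx=5,fy=5,interpolation=cv2.INTER_CUBIC))
E
```

```text
(no output)
```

View pics/t2.png

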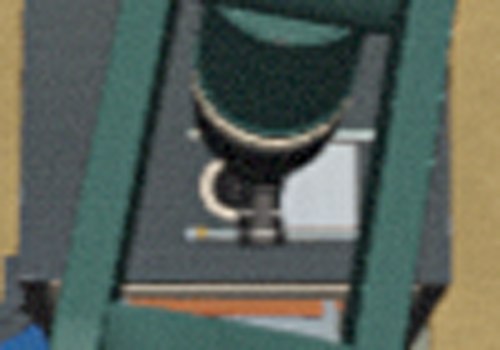

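The 26 N force means the slide is against its stop, and the hole is now visible at (215,190). I'll back off, rise and check.

>>> move_arm:
  plan: "10 0 0 0 0 0;20 0 0 0 0 0;0 0 -40 0 0 0;0 0 -60 0 0 0;20 0 -60 0 0 0;35 0 0 0 0 0;0 0 0 0 0 0"

```text
time: 7.85
eef_pos: [0.6902, 0.0307, 0.4257]
orientation: [3.14, -0.0, 1.573]
ft_force: [0.1, 0.3, -0.4]
grip_width: 0.0003
```

```bash
python3 - <<'E'
from h import *
st=env.state(); s=env.snapshot("wrist")
print(st["eef_pos"].round(4),st["orientation"].round(3),st["ft_force"].round(1))
T=wristT(st,s); P,u,v=pts(s,None,T)
t=(P[:,2]>.265)&(P[:,2]<.3)&(P[:,0]>.62)&(P[:,0]<.78)&(abs(P[:,1])<.15)
print("tab",t.sum(),np.percentile(P[t],[1,50,99],axis=0).round(3))
I=s["image"][v,u].astype(int)
blue=(I[:,2]>I[:,0]+40)&(I[:,2]>I[:,1]+20)&(P[:,0]<.66)&(P[:,0]>.3)&(abs(P[:,1])<.2)&(abs(P[:,2]-.24)<.006)
r=cv2.minAreaRect(P[blue,:2].astype(np.float32)); print(r,np.median(P[blue,2]))
b=cv2.boxPoints(r); print(b.round(4).tolist())
# plan the door start: fingers 25 mm off the face, r=180
for H,th in [((.620,.102),1.03)]:
    o=np.array([-np.cos(th),np.sin(th)]); a=np.array([-np.sin(th),-np.cos(th)])
    print("pre",np.array(H)+.18*a+.055*o)
E
```

```text
[0.6902 0.0307 0.4257] [ 3.14  -0.     1.573] [ 0.1  0.3 -0.4]Traceback (most recent call last):
  File "<stdin>", line 6, in <module>
    return _quantile_unchecked(
        a, q, axis, out, overwrite_input, method, keepdims, weights)
    return _ureduce(a,
                    func=_quantile_ureduce_func,
    ...<5 lines>...
                    overwrite_input=overwrite_input,
                    method=method)
    r = func(a, **kwargs)
    result = _quantile(arr,
                       quantiles=q,
    ...<2 lines>...
                       out=out,
                       weights=wgt)
    slices_having_nans = np.isnan(arr[-1, ...])
                                  ~~~^^^^^^^^^
IndexError: index -1 is out of bounds for axis 0 with size 0
```

>>> move_arm:
  plan: "5 -50.6 0 0 0 0;5 -50.6 0 0 0 0;5 -50.6 0 0 0 0;5 -50.6 0 0 0 0;5 -50.6 0 0 0 0;0 0 -0 0 0 -10.3;0 0 40 0 0 -10.3;0 0 40 0 0 -10.3;0 0 40 0 0 0;0 0 20 0 0 0;0 0 0 0 0 0"

```text
time: 9.28
eef_pos: [0.4353, 0.0527, 0.2827]
orientation: [-3.137, -0.002, 2.109]
ft_force: [-0.5, 0.5, 0.6]
grip_width: 0.0002
```

```bash
python3 - <<'E'
from h import *
st=env.state(); print({k:np.round(st[k],3) for k in ["time","eef_pos","orientation","joint_positions"]})
s=env.snapshot("scene"); save(s,"s3"); P,u,v=pts(s); I=s["image"][v,u].astype(int)
t=(P[:,2]>.268)&(P[:,2]<.288)&(P[:,0]>.66)&(P[:,0]<.73)&(abs(P[:,1])<.12)
print("tab",t.sum(),np.percentile(P[t],[2,50,98],axis=0).round(3) if t.sum() else "")
p=st["eef_pos"][:2]; yaw=st["orientation"][2]
x=np.array([np.cos(yaw),np.sin(yaw)]); y=np.array([np.sin(yaw),-np.cos(yaw)])
d=np.array([.620,.102])-p; print("hinge in tool",(d@x).round(4),(d@y).round(4))
E
```

```text
{'time': np.float64(9.275), 'eef_pos': array([0.435, 0.053, 0.283]), 'orientation': array([-3.137e+00, -2.000e-03,  2.109e+00]), 'joint_positions': array([-3.700e-02,  7.400e-02,  1.759e+00, -1.000e-03,  1.314e+00,
       -5.750e-01])}
tab 65 [[ 0.668 -0.063  0.269]
 [ 0.689 -0.058  0.278]
 [ 0.709 -0.055  0.285]]
hinge in tool -0.0525 0.1838
```

View pics/s3.png

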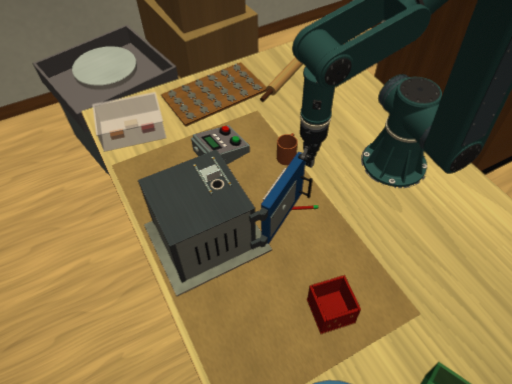

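The slide's hole is fully uncovered at (218,184), and the tab moved 33 mm to the stop. The gripper hangs behind the door's outside face. Next I'll descend and approach the face.

>>> move_arm:
  plan: "0 0 30 0 0 0;0 0 30 0 0 0;0 0 18 0 0 0;-10 0 0 0 0 0;-10 0 0 0 0 0;-4 0 0 0 0 0;0 0 0 0 0 0"

```text
time: 10.2
eef_pos: [0.4502, 0.0324, 0.2073]
orientation: [3.14, 0.001, 2.109]
ft_force: [0.5, 0.3, -0.1]
grip_width: 0.0002
```

```bash
python3 - <<'E'
from h import *
s=env.snapshot("scene"); P,u,v=pts(s)
k=(P[:,2]>.2545)&(P[:,2]<.262)&(((abs(P[:,0]-.660)<.006))|(abs(P[:,0]-.721)<.006))&(P[:,1]<.06)&(P[:,1]>-.14)
print("rails",k.sum(),np.sort(P[k,1]).round(3)[-12:])
st=env.state();p=st["eef_pos"][:2]; yaw=st["orientation"][2]
x=np.array([np.cos(yaw),np.sin(yaw)]); y=np.array([np.sin(yaw),-np.cos(yaw)])
d=np.array([.620,.102])-p; print("hinge in tool",(d@x).round(4),(d@y).round(4),st["ft_force"].round(1))
E
```

```text
rails 159 [-0.013 -0.013 -0.013 -0.012 -0.011 -0.01  -0.01  -0.009 -0.007  0.015
  0.046  0.059]
hinge in tool -0.0278 0.1817 [ 0.3  0.3 -0.3]
```

The rails begin at y≈−0.010, so full opening should put the tab at ≈−0.057. I measured −0.058, so the vent is fully open. Now I'll push the door along its arc.

>>> move_arm:
  plan: "-12.8 -1.5 0 0 0 -4;-12.8 -1.5 0 0 0 -4;-12.8 -1.5 0 0 0 -4;-12.8 -1.5 0 0 0 -4;-12.8 -1.5 0 0 0 -4;-12.8 -1.5 0 0 0 -4;-12.8 -1.5 0 0 0 -4;-12.8 -1.5 0 0 0 -4;-12.8 -1.5 0 0 0 -4;-12.8 -1.5 0 0 0 -4;-12.8 -1.5 0 0 0 -4"

```text
time: 11.62
eef_pos: [0.545, -0.0662, 0.2064]
orientation: [-3.141, -0.002, 2.881]
ft_force: [-2.1, -0.0, 0.8]
grip_width: -0.0002
```

```bash
python3 - <<'E'
from h import *
s=env.snapshot("scene"); save(s,"s4"); P,u,v=pts(s); I=s["image"][v,u].astype(int)
blue=(I[:,2]>I[:,0]+40)&(I[:,2]>I[:,1]+20)&(P[:,0]<.66)&(P[:,0]>.3)&(abs(P[:,1])<.2)&(abs(P[:,2]-.24)<.006)
r=cv2.minAreaRect(P[blue,:2].astype(np.float32)); print(r,cv2.boxPoints(r).round(3).tolist())
st=env.state();p=st["eef_pos"][:2]; yaw=st["orientation"][2]
x=np.array([np.cos(yaw),np.sin(yaw)]); y=np.array([np.sin(yaw),-np.cos(yaw)])
d=np.array([.620,.102])-p; print("hinge in tool",(d@x).round(4),(d@y).round(4),np.degrees(np.pi-yaw),st["ft_force"].round(1))
E
```

```text
((0.5820204019546509, -0.02740604430437088), (0.23125211894512177, 0.028776725754141808), 73.91419982910156) [[0.5360000133514404, -0.13500000536441803], [0.5640000104904175, -0.1420000046491623], [0.628000020980835, 0.07999999821186066], [0.6000000238418579, 0.08799999952316284]]
hinge in tool -0.0272 0.182 14.804409452572651 [ 1.8 -0.8  0.1]
```

>>> move_arm:
  plan: "-6.4 -0.8 0 0 0 -2;-6.4 -0.8 0 0 0 -2;-6.4 -0.8 0 0 0 -2;-6.4 -0.8 0 0 0 -2;-6.4 -0.8 0 0 0 -2;-6.4 -0.8 0 0 0 -2;-6.4 -0.8 0 0 0 -2;-4 0 0 0 0 -0.8;0 0 0 0 0 0"

```text
time: 12.8
eef_pos: [0.5925, -0.0792, 0.2065]
orientation: [-3.141, -0.002, 3.137]
ft_force: [-3.9, -1.8, 0.8]
grip_width: 0.0002
```

>>> move_arm:
  plan: "-2 0 0 0 0 0;-1 0 0 0 0 0;0 0 0 0 0 0"

```text
time: 13.18
eef_pos: [0.5924, -0.0792, 0.2065]
orientation: [-3.141, -0.007, 3.137]
ft_force: [-12.4, -2.6, 9.2]
grip_width: 0.0002
```

>>> move_arm:
  plan: "-2 0 0 0 0 0;-1 0 0 0 0 0;0 0 0 0 0 0"

```text
time: 13.55
eef_pos: [0.5923, -0.0792, 0.2066]
orientation: [-3.141, -0.013, 3.137]
ft_force: [-21.9, -3.4, 14.4]
grip_width: -0.0005
```

>>> move_arm:
  plan: "6 0 0 0 0 0;12 0 0 0 0 0;30 0 0 0 0 0;0 0 -50 0 0 0;0 0 -50 0 0 0;0 -50 0 0 0 0;-2 -50 0 0 0 0;-4 -50 0 0 0 0;-4 -50 0 0 0 0;-4 -50 0 0 0 0;0 0 0 0 0 0;0 0 0 0 0 0"

```text
time: 15.05
eef_pos: [0.5639, -0.3284, 0.3064]
orientation: [3.141, 0.0, 3.136]
ft_force: [0.3, 1.2, -1.2]
grip_width: -0.0001
```

```bash
cat > m.py <<'E'
from h import *
st=env.state(); s=env.snapshot("wrist"); save(s,"w5")
print({k:np.round(st[k],3) for k in ["time","eef_pos","orientation","joint_positions","ft_force"]})
P,u,v=pts(s,None,wristT(st,s)); I=s["image"][v,u].astype(int)
reg=(abs(P[:,0]-.5)<.035)&(abs(P[:,1]+.36)<.09)&(P[:,2]>.04)&(P[:,2]<.12)
for n,m in [("green",(I[:,1]>I[:,0]+40)&(I[:,1]>I[:,2]+30)),("red",(I[:,0]>I[:,1]+80)&(I[:,0]>I[:,2]+80))]:
    m=m&reg; print(n,m.sum(),P[m].mean(0).round(4) if m.sum() else "",np.percentile(P[m],[1,99],axis=0).round(3) if m.sum() else "", (int(u[m].mean()),int(v[m].mean())) if m.sum() else "")
for q in ["start_button","stop_button"]:
    for d in env.masks_of("wrist",q)[:2]:
        p,_,_=pts(s,d["pixels"],wristT(st,s)); print(q,d["conf"],d["rect"],np.median(p,0).round(4))
s=env.snapshot("scene"); P,u,v=pts(s); I=s["image"][v,u].astype(int)
blue=(I[:,2]>I[:,0]+40)&(I[:,2]>I[:,1]+20)&(P[:,0]<.66)&(P[:,0]>.3)&(abs(P[:,1])<.2)&(abs(P[:,2]-.24)<.006)
print("door",cv2.minAreaRect(P[blue,:2].astype(np.float32)))
t=(P[:,2]>.268)&(P[:,2]<.288)&(P[:,0]>.66)&(P[:,0]<.73)&(abs(P[:,1])<.12)
print("tab",t.sum(),np.percentile(P[t],[2,50,98],axis=0).round(3) if t.sum() else "")
E
python3 m.py
```

```text
{'time': np.float64(15.05), 'eef_pos': array([ 0.564, -0.328,  0.306]), 'orientation': array([3.141, 0.   , 3.136]), 'joint_positions': array([-6.340e-01,  3.830e-01,  1.286e+00,  1.000e-03,  1.473e+00,
       -2.199e+00]), 'ft_force': array([ 0.317,  1.227, -1.174])}
green 381 [ 0.4892 -0.3365  0.0735] [[ 0.476 -0.35   0.061]
 [ 0.503 -0.323  0.078]] (245, 112)
red 357 [ 0.4991 -0.4033  0.074 ] [[ 0.486 -0.417  0.06 ]
 [ 0.512 -0.391  0.078]] (195, 120)
start_button 0.75 [234.7, 103.3, 261.6, 124.1] [ 0.4901 -0.3362  0.0743]
start_button 0.45 [332.1, 164.7, 510.3, 383.6] [ 0.6279 -0.1404  0.1753]
stop_button 0.89 [187.4, 110.6, 206.9, 131.1] [ 0.4999 -0.4026  0.0744]
door ((0.6170196533203125, -0.033956654369831085), (0.23833517730236053, 0.025273162871599197), 89.06566619873047)
tab 66 [[ 0.668 -0.062  0.268]
 [ 0.69  -0.058  0.278]
 [ 0.709 -0.054  0.285]]
```

View pics/w5.png

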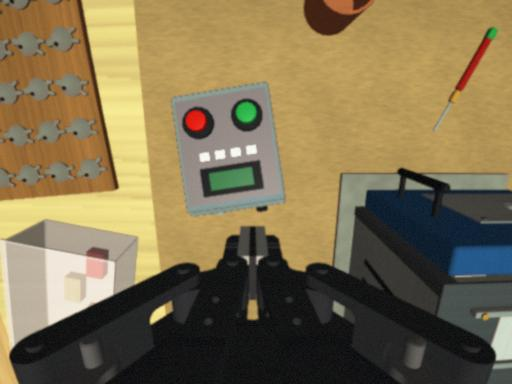

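The wrist view shows green at (247,113), red at (197,122) and the door shut at right. Before pressing, I'll check the door angle against the roof more precisely.

```bash
python3 - <<'E'
from h import *
def yawof(P,m,ref):
    Q=P[m,:2]; 
    return Q
st=env.state()
for c in ["scene","top","wrist"]:
    s=env.snapshot(c); P,u,v=pts(s,None,wristT(st,s) if c=="wrist" else None); I=s["image"][v,u].astype(int)
    b=(I[:,2]>I[:,0]+30)&(I[:,2]>I[:,1]+15)&(P[:,0]<.66)&(P[:,0]>.5)&(abs(P[:,1]+.03)<.15)&(abs(P[:,2]-.24)<.005)
    r=(abs(P[:,2]-.25)<.004)&(P[:,0]>.62)&(P[:,0]<.95)&(abs(P[:,1]+.035)<.14)
    def edge(m,f):   # x of front/back edge per y bin -> line fit
        ys=np.arange(-.145,.075,.006); X=[];Y=[]
        for y in ys:
            k=m&(abs(P[:,1]-y)<.003)
            if k.sum()>2: X.append(f(P[k,0]));Y.append(y)
        if len(X)<6: return None
        X=np.array(X);Y=np.array(Y)
        for _ in range(3):
            a=np.polyfit(Y,X,1); e=abs(X-np.polyval(a,Y)); k=e<=max(2*np.median(e),.001); X,Y=X[k],Y[k]
        return a.round(4),len(X)
    print(c,b.sum(),"door front",edge(b,np.min),"door back",edge(b,np.max),"door mid",edge(b,np.median),"roof front",edge(r,np.min),"roof back",edge(r,np.max))
E
```

```text
scene 486 door front (array([0.0153, 0.6057]), 25) door back (array([0.005 , 0.6273]), 24) door mid (array([0.0048, 0.6167]), 27) roof front (array([0.0067, 0.6328]), 24) roof back (array([-0.0074,  0.8845]), 32)
top 749 door front (array([0.0112, 0.6064]), 29) door back (array([0.0153, 0.6335]), 30) door mid (array([0.0062, 0.6194]), 24) roof front (array([0.0137, 0.6366]), 35) roof back (array([-0.0063,  0.8874]), 28)
wrist 2005 door front (array([0.0163, 0.604 ]), 7) door back (array([0.0357, 0.6353]), 8) door mid (array([0.0222, 0.6174]), 7) roof front (array([1.7277, 0.8617]), 9) roof back (array([1.1437, 0.8325]), 9)
```

Door and roof slopes agree within about 0.01 rad, so the door is shut. Next I'll move above the green button and tilt the tool along its axis.

>>> move_arm:
  plan: "45 -5 0 0 0 0;40 -5 20 0 0 0;0 0 50 0 0 0;0 0 50 0 0 -8.7;0 0 30 0 -7.9 0;0 0 0 0 -7.8 0;0 0 0 0 0 0;0 0 0 0 0 0"

```text
time: 16.4
eef_pos: [0.4794, -0.339, 0.1574]
orientation: [-3.14, 0.273, -2.995]
ft_force: [0.1, -0.5, -0.9]
grip_width: 0.0002
```

```bash
cat > g.py <<'E'
from h import *
st=env.state(); M=R.from_euler("xyz",st["orientation"]).as_matrix()
b=np.array([.4895,-.3365,.0755])
print(st["eef_pos"].round(4),"tool z",M[:,2].round(3),"button in tool mm",(M.T@(b-st["eef_pos"])*1e3).round(1),st["ft_force"].round(1))
E
python3 g.py
```

```text
[ 0.4794 -0.339   0.1574] tool z [ 0.267  0.038 -0.963] button in tool mm [12.1  1.1 81.6] [ 0.1 -0.5 -0.9]
```

>>> move_arm:
  plan: "12 1 20 0 0 0;0 0 30 0 0 0;0 0 20 0 0 0;0 0 4 0 0 0;0 0 0 0 0 0"

```text
time: 17.02
eef_pos: [0.4882, -0.3363, 0.0827]
orientation: [-3.141, 0.274, -2.993]
ft_force: [0.3, 0.5, 0.4]
grip_width: -0.0003
```

>>> move_arm:
  plan: "0 0 2 0 0 0;0 0 2 0 0 0;0 0 2 0 0 0;0 0 2 0 0 0;0 0 0 0 0 0"

```text
time: 17.65
eef_pos: [0.4891, -0.3357, 0.0742]
orientation: [3.141, 0.274, -2.995]
ft_force: [-0.6, 0.1, 0.1]
grip_width: 0.0001
```

>>> move_arm:
  plan: "0 0 2 0 0 0;0 0 2 0 0 0;0 0 0 0 0 0"

```text
time: 18.02
eef_pos: [0.4904, -0.3357, 0.0706]
orientation: [-3.142, 0.274, -2.995]
ft_force: [-1.8, 0.7, 2.8]
grip_width: 0.0001
```

>>> move_arm:
  plan: "0 0 2 0 0 0;0 0 1 0 0 0;0 0 0 0 0 0"

```text
time: 18.4
eef_pos: [0.4911, -0.3356, 0.0678]
orientation: [-3.142, 0.274, -2.995]
ft_force: [-2.2, -0.1, 5.2]
grip_width: 0.0
```

>>> move_arm:
  plan: "0 0 2 0 0 0;0 0 2 0 0 0;0 0 0 0 0 0"

```text
time: 18.77
eef_pos: [0.4915, -0.3357, 0.0672]
orientation: [-3.14, 0.275, -2.993]
ft_force: [-20.0, 2.9, 41.4]
grip_width: 0.0003
```

>>> move_arm:
  plan: "0 0 2 0 0 0;0 0 0 0 0 0;0 0 0 0 0 0"

```text
time: 19.15
eef_pos: [0.4916, -0.3357, 0.0668]
orientation: [-3.139, 0.275, -2.993]
ft_force: [-28.5, 4.6, 60.3]
grip_width: 0.0004
```

The button is at its hard stop after the spring travel. I'll retreat along its axis.

>>> move_arm:
  plan: "0 0 -6 0 0 0;0 0 -15 0 0 0;0 0 -40 0 0 0;0 0 -50 0 0 0;0 0 -50 0 0 0;0 0 -50 0 0 0;0 0 0 0 0 0;0 0 0 0 0 0"

```text
time: 20.15
eef_pos: [0.436, -0.3433, 0.2645]
orientation: [3.141, 0.274, -2.995]
ft_force: [0.2, -0.5, -0.3]
grip_width: 0.0002
```

```bash
python3 m.py; python3 - <<'E'
from h import *
s=env.snapshot("top"); save(s,"t6")
for q in ["planter","mug","clay_tool"]:
    for c in ["scene","top"]:
        if c=="scene": x=env.snapshot(c)
        else: x=s
        for d in env.masks_of(c,q)[:1]:
            P,_,_=pts(x,d["pixels"]); print(q,c,d["conf"],d["rect"],np.median(P,0).round(3))
E
```

```text
{'time': np.float64(20.15), 'eef_pos': array([ 0.436, -0.343,  0.265]), 'orientation': array([ 3.141,  0.274, -2.995]), 'joint_positions': array([-0.958,  0.183,  1.711,  0.27 ,  1.137, -2.775]), 'ft_force': array([ 0.188, -0.466, -0.331])}
green 389 [ 0.4878 -0.3368  0.0736] [[ 0.476 -0.35   0.064]
 [ 0.501 -0.323  0.078]] (251, 171)
red 376 [ 0.4979 -0.4037  0.0739] [[ 0.486 -0.418  0.065]
 [ 0.511 -0.391  0.078]] (197, 172)
start_button 0.88 [239.7, 166.6, 265.1, 183.4] [ 0.4877 -0.3366  0.0744]
stop_button 0.92 [189.1, 160.7, 210.2, 181.2] [ 0.4971 -0.4032  0.0742]
stop_button 0.17 [242.7, 163.3, 261.7, 183.7] [ 0.4872 -0.3367  0.0743]
door ((0.616394579410553, -0.03439813852310181), (0.2344079613685608, 0.025843603536486626), 89.27147674560547)
tab 61 [[ 0.669 -0.062  0.269]
 [ 0.69  -0.058  0.277]
 [ 0.709 -0.055  0.286]]
planter scene 0.63 [307.0, 274.7, 361.3, 334.2] [0.53  0.364 0.052]
planter top 0.87 [118.4, 186.5, 166.3, 229.6] [0.542 0.378 0.031]
mug scene 0.6 [274.0, 129.6, 296.9, 164.2] [ 0.34  -0.203  0.058]
mug top 0.69 [303.7, 256.1, 334.1, 284.8] [ 0.34  -0.224  0.013]
clay_tool scene 0.72 [191.6, 126.0, 250.5, 162.1] [ 0.536 -0.354  0.066]
clay_tool top 0.41 [243.2, 231.5, 259.3, 261.4] [0.416 0.012 0.01 ]
```

View pics/t6.png

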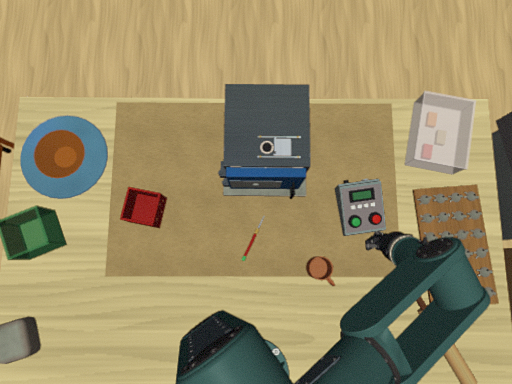

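The top view shows the door shut at (263,175) and the vent hole open at (267,147). Both buttons are up at (356,222) and (376,218), and the mug, planter and tool are in place. The arm is clear of everything.

```bash
python3 -c "
from plant import env
print(env.job_done(), env.state()['ft_force'])"
```

```text
the job is handed in; nothing more can be done
the job is handed in; nothing more can be done
```

The door is shut, the vent slide is fully open and the start button was pressed and released, in that order. I handed the job in at about 20 s of the 58 s allowed; it reports no verdict.

- **Vent:** I pushed the slide 33 mm to its stop, where the force rose to about 26 N. The tab face measured y −0.058 m. Going by where the rails begin, full opening should be at about −0.057 m.
- **Door:** I closed it along its arc at about 0.3–0.5 rad/s, and it met its stop at about 22 N. One fit put it 0.7–0.9° off square, but the two fixed cameras' edge fits agreed with the roof's front edge within about 0.01 rad.
- **Start button:** I pressed it along its axis to the hard stop, at about 60 N, and backed off. Afterwards both buttons measured the same heights as before the press.
- **Loose objects:** The planter and mug measured within about 3 mm of where they started. The scene camera mistook the controller for the clay tool on the last check, so only the top view confirmed the tool. It looked undisturbed there, at the tool's place near (0.41, 0.02).

The arm was clear of everything at the end.

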